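# Load the wax brush and stand it on the tile

## Robot

A 6-joint arm with a two-finger parallel gripper is mounted at the origin on the work surface. World frame = base frame: x ahead of the robot, y to its left, z up, the work surface at z = 0. Lengths are in mm, angles in degrees, forces in N, time in s.
With the tool pointing down it reaches from about 325 to 900 mm from the base axis. Payload 3.5 kg.
Tool frame: the origin (TCP) lies midway between the tips of the shut fingers; the grasp point (between the pads) lies 19 mm behind it (manip.hold_point_z is the distance from the TCP to the grasp point, in mm); z points along the fingers, y is the line along which they close (so a half turn about z gives the same grasp; the last joint's range is limited). The gripper opens to 85 mm and grips with 20 to 120 N. Pads are 22 mm wide; open, the fingers measure 114 mm over their backs; the gripper's body (76 mm by 85 mm) begins 54 mm behind the grasp point. The pads swing forward as they close: fully open they stand 13 mm farther back than shut.
Start: joints at [-69.236, 15.837, -1.513, 72.651, 0, 84.076], TCP at [280.699, -558.417, 196.413] pointing down, gripper open.
Joint ranges: [-178.77, 178.77], [-48.84, 107.48], [-61.69, 71.31], [-111.58, 123.2], [-90, 87.43], [-180, 180]. Speed limits (degrees/s): [147.25, 147.25, 180, 180, 180, 180].

## Interface

Orientations are given as a 3x3 rotation matrix whose columns are the frame's x, y, z axes.
In Python, from rig import manip gives the robot as it stands.
- The arm moves only by the tool jog_arm, never from a script. Its argument "deltas" is a list of rows, each a list of 7 numbers: the turn, a rotation vector about the tool's x, y, z in rad, then the shift along the tool's x, y, z in m, then the opening, from 0 (shut) to 1 (fully open). In form: [[wx, wy, wz, dx, dy, dz, fingers], ...]. A call has 1 to 8 rows; each row is the pose to reach, as a shift and turn from the pose commanded when the call began, along the tool's axes at that moment; what a row does not reach only later rows make up. A row lasts 1/8 s, in which the tool goes at most 62.5 mm and 10.7 degrees, less where a joint would pass 70% of its speed; a pose out of reach is approached as far as the arm can. A call with a gripper value outside its range is refused whole. The fingers move at their own pace and stop on an object; "grip_force" is the grip in N (left out, the last holds). Time passes only in rows, so rows that repeat a pose let the fingers close. It gives the time, the measured TCP pose, the force, the opening and the grip force at its end, in the units of the state.
- manip.state(): the state, without advancing time (a new reading comes with each control period).
- manip.get_image(name): name is "scene" or "side" or "wrist"; returns the picture (384x512x3 uint8, red, green, blue); there is no depth.
- manip.camera_params(name): a dict with "fx", "fy", "cx", "cy" (pixels), "cam_to_world" (4x4, takes a point from camera to world coordinates). Camera axes: x right, y up, looking along -z (the intrinsics and any distortion apply to the point x, -y, -z); pixel columns grow to the right and rows downward; lengths in mm; the calibration is good to about 2 mm. A picture is of the moment at which its call begins: read the wrist's pose just before it. camera_params takes no time and is no camera call; for the wrist camera it gives the pose at the moment of the call.
- manip.sign_off(): hands the job in; it is judged then, once.
The state is a dict: "time_s": time; "joint_positions": joint angles; "qvel": joint speeds; "joint_efforts": joint torques, N m; "eef_pos": TCP position; "orientation": TCP orientation; "contact_force": force on the tool from outside, world axes, zero at the start; "wrist_torque": the same for the moment, N m; "gripper_width": finger opening in mm; "grasp_force": force on a finger pad.
Only numpy, scipy, OpenCV 4.12 (cv2) and the standard library are available. Lean on these libraries where they do the work, as an engineer would, in place of code of your own. Each camera call takes 0.05 s, during which the arm holds its last target. There are 200 camera calls.

## Task

Pick up the stubby wax brush, and while keeping hold of it dip its bristles well into the open wax tin, at least half their length below the rim. Then stand the brush upright, handle up, wholly on the white tile and let go; set it down rather than drop it, do not ram or shift the tin, and leave the other things on the bench alone.

Things in the scene. Friction and masses are not known exactly. Their poses are not given: they have to be found in the camera images.
- brush: Stubby round rigid wax brush standing on its flat-cut bristles, 148 mm tall, about 0.12 kg. From below: grey bristles 46 mm long (44 mm diameter at the flat end, 36 at the top), brass ferrule 39 mm diameter up to 66 mm, pale wooden handle, straight and 28 mm diameter from 86 to 140 mm. Origin: centre of the flat bristle end; z up along the handle.
- brush_grip (a point): Point on the brush's axis, 120 mm above the bristle end, in the straight 28 mm part of the handle: a good height to grip.
- tin: Open round plain steel tin without lid, standing loose on the bench, straight sides, outer diameter 110 mm, height 60 mm, wall 3 mm, inner floor 5 mm above its underside, about 0.4 kg, empty. Origin: centre of its underside; z up.
- tin_rim (a point): Centre of the tin's open mouth, level with the rim (60 mm above the tin's underside).
- tile: White ceramic tile lying flat on the bench and fixed to it, 140 x 140 x 12 mm, clear on top. Origin: centre of its underside; x and y along its sides, z up.
- tile_top (a point): Centre of the tile's upper face (12 mm above the bench).
- bottle: Bystander: amber glass bottle with a cap, 66 mm diameter, 150 mm tall, standing loose at the back. Origin: centre of its underside.
- mallet: Bystander: wooden carver's mallet standing on its head, handle up, head 86 mm diameter and 82 mm high, 166 mm tall in all, loose, at the back. Origin: centre of its underside.
- carving: Bystander: carved wooden hand, fingers up, on a 70 x 70 mm block, about 180 mm tall, loose, at the back. Origin: centre of its underside.
- gouge: Bystander: carving gouge lying on the bench at the left, 220 mm long and 24 mm thick. Origin: under the joint of handle and blade; the blade points along its x.
Mind the look-alikes: they are no part of the job. Several things have the shape of the tin; the one meant has the colours described above. What is shaped like the brush but turquoise is not meant.

How it is judged:
By the outcome, as a careful person would: the job done as asked, in the order asked, and still so for the second after the job is handed in, with the robot touching nothing.
It also fails if it takes over 48 s, if anything falls off the work surface, if the arm or the gripper's body presses on something with over 40 N, if the wrist force passes 120 N, or if a joint passes its speed limit or range.

## Working session

There is one attempt and no reset: what is moved stays moved. The work goes in short steps, Python scripts to look and compute and a tool call to move; the robot and the scene stay as the last step left them, time stands still between calls to the robot, and variables do not carry over. Pictures are saved under pics/ and viewed, at most 10 in all, crops included, and the job is handed in when it is done.

Besides the shell and the picture viewer there is one more tool, called after ">>>" in YAML: its name, and indented under it one key for each argument. jog_arm: Moves the arm, as the interface text tells. Its arguments: {"type":"object","properties":{"deltas":{"type":"array"},"grip_force":{"type":"number"}},"required":["deltas"]}

```bash
mkdir -p pics; python3 - <<'E'
from rig import manip
import cv2,numpy as np
ims=[]
for n in("scene","side"):
    im=manip.get_image(n);cv2.imwrite(f"pics/{n}0.png",im[:,:,::-1]);ims.append(im)
    p=manip.camera_params(n);print(n,{k:(np.round(v,3).tolist()) for k,v in p.items() if k!='name'})
s=manip.state();print(s['time_s'],s['eef_pos'],np.round(s['orientation'],3).tolist(),s['gripper_width'],s['contact_force'],manip.hold_point_z)
E
```

```text
scene {'fx': 436.825, 'fy': 436.825, 'cx': 255.148, 'cy': 187.648, 'cam_to_world': [[0.693, -0.454, 0.56, 1350.9], [0.721, 0.448, -0.529, -634.884], [-0.011, 0.77, 0.638, 986.618], [0.0, 0.0, 0.0, 1.0]]}
side {'fx': 493.314, 'fy': 493.314, 'cx': 260.339, 'cy': 189.309, 'cam_to_world': [[-0.918, 0.229, -0.322, 174.638], [-0.395, -0.522, 0.756, 1045.342], [0.005, 0.821, 0.57, 820.055], [0.0, 0.0, 0.0, 1.0]]}
0.1 [ 280.42407802 -557.67475246  195.32647181] [[0.893, 0.449, -0.001], [0.449, -0.893, 0.002], [0.0, -0.002, -1.0]] 85.27700281266226 [-0.66390779  0.52554702 -0.63421634] 18.700000000000003
```

View pics/scene0.png

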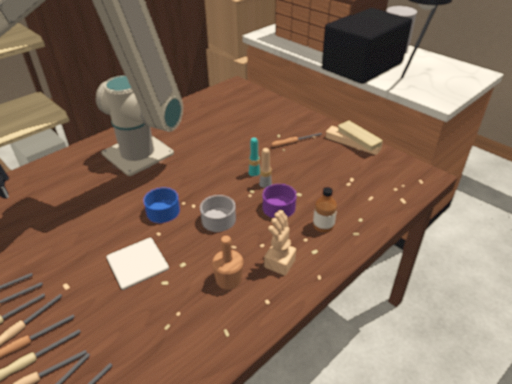

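View pics/side0.png

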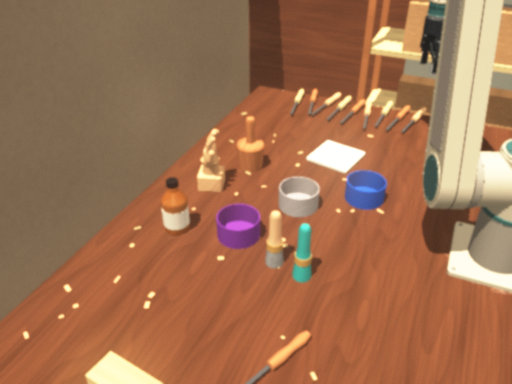

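The scene view shows the pale brush at (265,168) beside a turquoise look-alike at (254,158). The grey tin is at (218,213), with a blue one at (161,205) and a purple one at (280,201), and the tile is at (137,262). In the side view the brush is at (275,240), turquoise at (303,252), grey tin at (299,196) and tile at (336,155). By colour, the pale-handled brush and the plain steel tin fit the description. I'll enlarge a crop to confirm.

```bash
python3 - <<'E'
import cv2,numpy as np
a=cv2.imread('pics/scene0.png');b=cv2.imread('pics/side0.png')
A=cv2.resize(a[125:300,100:310],None,fx=1.9*1,fy=1.9,interpolation=cv2.INTER_CUBIC)
B=cv2.resize(b[135:295,220:400],None,fx=2.2,fy=2.2,interpolation=cv2.INTER_CUBIC)
h=max(A.shape[0],B.shape[0]);f=lambda i:cv2.copyMakeBorder(i,0,h-i.shape[0],0,0,0)
cv2.imwrite('pics/crop1.png',np.hstack([f(A),f(B)]))
E
```

```text
(no output)
```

View pics/crop1.png

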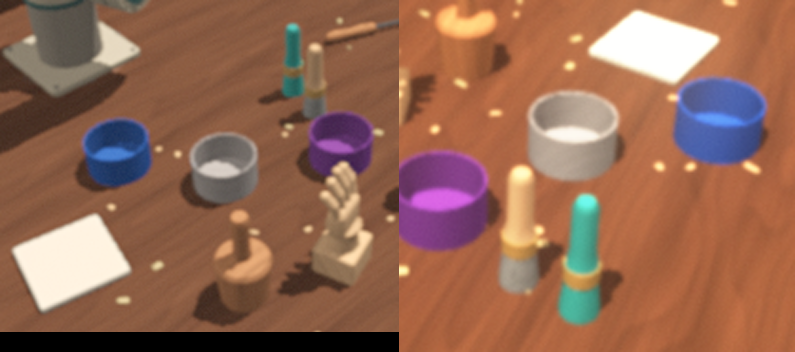

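The crop confirms the pale-handled brush with grey bristles and the grey steel tin. Next I'll measure them.

```bash
cat > h.py <<'E'
import cv2,numpy as np
from rig import manip
from scipy.optimize import least_squares
def ray(n,uv):
    p=manip.camera_params(n) if isinstance(n,str) else n; T=np.array(p['cam_to_world'])
    uv=np.atleast_2d(uv).astype(float)
    d=np.c_[(uv[:,0]-p['cx'])/p['fx'],-(uv[:,1]-p['cy'])/p['fy'],-np.ones(len(uv))]@T[:3,:3].T
    return T[:3,3],d/np.linalg.norm(d,axis=1)[:,None]
def onz(n,uv,z):
    c,d=ray(n,uv); return c+d*((z-c[2])/d[:,2])[:,None]
def tri(u,v,a="scene",b="side"):
    c1,d1=ray(a,u);c2,d2=ray(b,v);d1=d1[0];d2=d2[0]
    t=np.linalg.lstsq(np.c_[d1,-d2],c2-c1,rcond=None)[0]
    P,Q=c1+t[0]*d1,c2+t[1]*d2; return (P+Q)/2,np.linalg.norm(P-Q)
def circ(P):
    r=least_squares(lambda q:np.hypot(P[:,0]-q[0],P[:,1]-q[1])-q[2],[*P[:,:2].mean(0),50],loss='soft_l1').x
    return r
def comp(mask,seed):
    n,l,s,c=cv2.connectedComponentsWithStats(mask.astype(np.uint8))
    ys,xs=np.nonzero(mask);k=np.argmin((xs-seed[0])**2+(ys-seed[1])**2)
    return (l==l[ys[k],xs[k]]).astype(np.uint8)
E
python3 - <<'E'
from h import *
seeds={'scene':dict(b=(265,162),t=(218,200),w=(137,262)),'side':dict(b=(275,225),t=(299,185),w=(336,155))}
R={}
for n in('scene','side'):
    im=cv2.imread(f'pics/{n}0.png');hsv=cv2.cvtColor(im,cv2.COLOR_BGR2HSV);H,S,V=[hsv[...,i].astype(int) for i in range(3)]
    x,y=seeds[n]['b'];print(n,'handle hsv',hsv[y,x],'tin',hsv[seeds[n]['t'][1],seeds[n]['t'][0]])
    mh=comp((V>165)&(S<150)&(H>7)&(H<25),seeds[n]['b'])
    ys,xs=np.nonzero(mh);print(' handle n',len(xs),xs.min(),xs.max(),ys.min(),ys.max())
    vx,vy,x0,y0=cv2.fitLine(np.c_[xs,ys].astype(np.float32),cv2.DIST_L2,0,.01,.01).ravel()
    f=lambda yy:(x0+vx/vy*(yy-y0),yy)
    R[n]=dict(line=[f(ys.min()),f(ys.max())],top=f(ys.min()))
    mt=comp((S<70)&(V>70)&(V<250),seeds[n]['t']); c=max(cv2.findContours(mt,0,1)[0],key=cv2.contourArea)[:,0]
    hu=cv2.convexHull(c)[:,0];print(' tin box',cv2.boundingRect(c),cv2.contourArea(c))
    mm=np.zeros_like(mt);cv2.fillPoly(mm,[hu],1);cc=max(cv2.findContours(mm,0,1)[0],key=cv2.contourArea)[:,0]
    l=cc[cc[:,0].argmin()];r=cc[cc[:,0].argmax()]
    up=cc[cc[:,1]<=np.interp(cc[:,0],[l[0],r[0]],[l[1],r[1]])-1]
    R[n]['rim']=up
    mw=comp((S<60)&(V>200),seeds[n]['w']);c=max(cv2.findContours(mw,0,1)[0],key=cv2.contourArea)
    R[n]['tile']=cv2.approxPolyDP(cv2.convexHull(c),5,True)[:,0];print(' tile',R[n]['tile'].tolist())
# brush axis
N=[];C=[]
for n in R:
    c,d=ray(n,R[n]['line']);N.append(np.cross(d[0],d[1]));C.append(c)
N=[v/np.linalg.norm(v) for v in N];ax=np.cross(*N);ax/=np.linalg.norm(ax)
print('axis dir',ax)
for z in(0,86,120,148):
    print(z,np.linalg.solve(np.array(N)[:,:2],[N[i]@C[i]-N[i][2]*z for i in(0,1)]))
print('top tri',tri(R['scene']['top'],R['side']['top']))
for z in(50,60,70):print('rim',z,[np.round(circ(onz(n,R[n]['rim'],z)),1).tolist() for n in R])
for n in R:
    P=onz(n,R[n]['tile'],12);print('tile',np.round(P[:,:2],1).tolist(),P.mean(0),[round(np.linalg.norm(P[i]-P[i-1]),1) for i in range(len(P))])
m=[R[n]['tile'].astype(float) for n in R]
f=lambda q:(np.cross(q[2]-q[0],[0,0,1][:0] or [0,0]) if 0 else 0)
def diag(q):
    A=np.c_[q[2]-q[0],-(q[3]-q[1])];t=np.linalg.solve(A,q[1]-q[0]);return q[0]+t[0]*(q[2]-q[0])
if all(len(q)==4 for q in m):print('tile tri',tri(diag(m[0]),diag(m[1])))
E
```

```text
scene handle hsv [ 14 105 131] tin [12 26 99]
 handle n 8 269 271 167 170
 tin box (200, 195, 36, 37) 1052.0
 tile [[150, 238], [167, 267], [122, 287], [107, 256]]
side handle hsv [ 15 124 233] tin [ 14  50 180]
 handle n 3732 266 388 129 247
 tin box (279, 177, 40, 40) 1279.5
 tile [[307, 159], [327, 140], [364, 152], [346, 171]]
axis dir [-0.27578177  0.73182328  0.62320069]
0 [547.24207321 136.35179597]
86 [509.18493882 237.34141898]
120 [494.13909499 277.26754901]
148 [481.74840008 310.14789139]
top tri (array([462.05937236,  94.09464391, 233.9845343 ]), np.float64(311.10710590145624))
rim 50 [[514.6, -14.2, 62.1], [515.0, -24.3, 54.9]]
rim 60 [[523.6, -20.8, 61.5], [510.6, -10.4, 54.2]]
rim 70 [[532.5, -27.4, 60.8], [506.1, 3.5, 53.5]]
tile [[442.6, -225.7], [574.8, -255.0], [546.7, -385.1], [415.6, -357.9]] [ 494.93817182 -305.93406254   12.        ] [np.float64(134.9), np.float64(135.4), np.float64(133.1), np.float64(133.8)]
tile [[562.8, -238.6], [541.0, -382.4], [408.2, -354.2], [431.4, -219.8]] [ 485.85885651 -298.74908167   12.        ] [np.float64(132.7), np.float64(145.4), np.float64(135.8), np.float64(136.4)]
tile tri (array([ 487.40755455, -304.9923541 ,    5.89692615]), np.float64(4.313379548343736))
```

```bash
python3 - <<'E'
from h import *
print(manip.camera_params('scene').keys())
W={'scene':dict(b=(259,143,280,192),t=(242,130,259,180)),'side':dict(b=(262,200,287,270),t=(290,215,315,285))}
for k in 'bt':
    N=[];C=[];tops=[];bots=[]
    for n in W:
        im=cv2.imread(f'pics/{n}0.png');x0,y0,x1,y1=W[n][k];hsv=cv2.cvtColor(im,cv2.COLOR_BGR2HSV)[y0:y1,x0:x1].astype(int)
        H,S,V=hsv[...,0],hsv[...,1],hsv[...,2]
        if k=='t': m=(H>70)&(H<110)&(S>90)
        else: m=(H>9)&(H<25)&(S<140)&(V>(95 if n=='scene' else 150))
        m=comp(m,((x1-x0)/2,(y1-y0)/3));ys,xs=np.nonzero(m)
        print(k,n,len(xs),xs.min()+x0,xs.max()+x0,ys.min()+y0,ys.max()+y0)
        rows=np.unique(ys);mid=[xs[ys==r].mean()+x0 for r in rows]
        p=np.polyfit(rows[1:-1]+y0,mid[1:-1],1);f=lambda y:(np.polyval(p,y),y)
        a,b=f(ys.min()+y0),f(ys.max()+y0);tops.append(a);bots.append(b)
        c,d=ray(n,[a,b]);v=np.cross(d[0],d[1]);N.append(v/np.linalg.norm(v));C.append(c)
    ax=np.cross(*N);print(' axis',ax/np.linalg.norm(ax))
    for z in(20,100,120):print(z,np.linalg.solve(np.array(N)[:,:2],[N[i]@C[i]-N[i][2]*z for i in(0,1)]))
    print(' top',tri(*tops),' bot',tri(*bots))
E
```

```text
dict_keys(['fx', 'fy', 'cx', 'cy', 'cam_to_world'])
b scene 781 259 279 143 185
b side 576 267 286 200 247
 axis [-0.1408721   0.14984017  0.978623  ]
20 [485.34139192 249.56371812]
100 [473.82544732 261.8127797 ]
120 [470.94646117 264.8750451 ]
 top (array([489.52011397, 226.82482393, 177.63360957]), np.float64(28.5938874464543))  bot (array([509.79956007, 207.06146874,  18.70240884]), np.float64(25.34366952999815))
t scene 134 250 257 138 159
t side 373 297 310 224 258
 axis [0.00399239 0.00189863 0.99999023]
20 [410.08367125 248.34850677]
100 [410.40306524 248.50039854]
120 [410.48291374 248.53837148]
 top (array([414.49118199, 242.26795269, 150.47149189]), np.float64(4.214953089762795))  bot (array([411.68603331, 246.04318019,  56.36976675]), np.float64(1.5620318649189704))
```

```bash
python3 - <<'E'
from h import *
for a,b in[((265.8,147.6),(275.5,211)),((265.3,184.5),(274.5,266))]:print(tri(a,b))
print(tri((218,204),(299.5,189)))
p=manip.camera_params('wrist');s=manip.state()
T=np.array(p['cam_to_world']);R=s['orientation'];print('cam in tool',np.round(R.T@(T[:3,3]-s['eef_pos']),1),np.round(R.T@T[:3,:3],3).tolist(),p['fx'],p['cx'],p['cy'])
def tool(v):return np.round(R.T@(np.array(v)-s['eef_pos']),1)
print(tool([450,60,330]),R.tolist())
E
```

```text
(array([488.71939241, 228.07164704, 153.07791455]), np.float64(5.120143143280434))
(array([485.78742491, 230.38766533, -10.6502896 ]), np.float64(3.8758122616586603))
(array([509.3935344 ,  -6.34667044,  58.38224471]), np.float64(3.3195870658118247))
cam in tool [ 6.630e+01 -1.000e-01 -1.774e+02] [[0.001, 0.966, 0.259], [1.0, -0.001, 0.0], [0.001, 0.259, -0.966]] 308.04901044175784 250.5287027419346 191.1484379132803
[ 429.  -476.  -133.6] [[0.8934618978983776, 0.4491383888624142, -0.0007380067099714451], [0.44913894528624293, -0.8934598178381976, 0.0019395194497938066], [0.0002117333001932435, -0.0020643542839543015, -0.999997846802882]]
```

Cross-checks for the rough positions:

| Item | Measured | Check |
|---|---|---|
| Brush | about (487,229) | top z about 153, expected 148 |
| Tin rim | about (510,-6,58) | expected z 60 |
| Tile | about (488,-303) | — |

These fit the given sizes. I'll refine with the wrist camera on the way.

>>> jog_arm:
  deltas:
    - [0, 0, -0.17, 0.035, -0.026, -0.005, 1]
    - [0, 0, -0.35, 0.085, -0.062, -0.01, 1]
    - [0, 0, -0.52, 0.135, -0.098, -0.015, 1]
    - [0, 0, -0.7, 0.19, -0.138, -0.02, 1]
    - [0, 0, -0.87, 0.24, -0.175, -0.025, 1]
    - [0, 0, -1.05, 0.295, -0.215, -0.03, 1]
    - [0, 0, -1.22, 0.33, -0.24, -0.035, 1]
    - [0, 0, -1.39, 0.352, -0.257, -0.035, 1]

```text
time_s: 1.1
eef_pos: [480.6, -168.2, 231.6]
orientation: [[-0.289, 0.957, 0.0], [0.957, 0.289, 0.0], [0.0, 0.0, -1.0]]
contact_force: [0.1, -0.7, -0.5]
gripper_width: 85.2
grasp_force: 0.0
```

>>> jog_arm:
  deltas:
    - [0, 0, 0, 0, 0, 0, 1]
    - [0, 0, 0, 0, 0, 0, 1]

```text
time_s: 1.35
eef_pos: [479.3, -171.0, 231.0]
orientation: [[-0.28, 0.96, -0.001], [0.96, 0.28, -0.0], [0.0, -0.001, -1.0]]
contact_force: [-0.6, 0.6, -0.4]
gripper_width: 85.5
grasp_force: 0.0
```

```bash
cat > snap.py <<'E'
import sys,json
from h import *
p=manip.camera_params('wrist');im=manip.get_image('wrist');s=manip.state()
cv2.imwrite(f'pics/{sys.argv[1]}.png',im[:,:,::-1])
json.dump({k:np.array(v).tolist() for k,v in p.items()},open(f'pics/{sys.argv[1]}.json','w'))
print(s['time_s'],s['eef_pos'],np.round(s['orientation'],4).tolist(),np.round(s['joint_positions'],1),s['gripper_width'],s['contact_force'])
E
python3 snap.py w1
```

```text
1.4 [ 479.25232664 -171.38191432  231.06800928] [[-0.279, 0.9603, -0.0008], [0.9603, 0.279, -0.0001], [0.0001, -0.0008, -1.0]] [-26.9   3.1 -12.5  74.5  -0.   46.9] 85.30050872157038 [-0.83271234 -0.71796755  0.07119995]
```

View pics/w1.png

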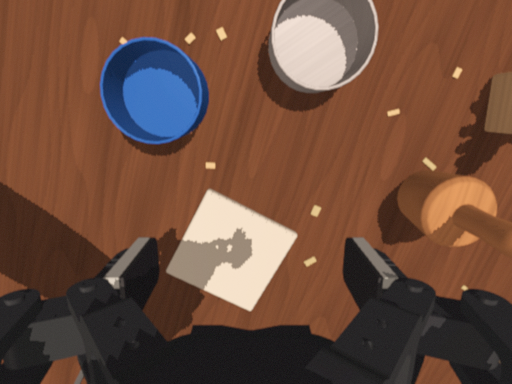

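The wrist view shows the tile with corners (211,190), (297,237), (251,310) and (167,270). The grey tin is at (323,37), cut by the frame, and the blue tin is at (155,90). I'll move on to a view over the tin and brush.

>>> jog_arm:
  deltas:
    - [0, 0, -0.15, 0.035, 0.012, -0.008, 1]
    - [0, 0, -0.33, 0.085, 0.028, -0.016, 1]
    - [0, 0, -0.5, 0.135, 0.045, -0.024, 1]
    - [0, 0, -0.68, 0.18, 0.06, -0.032, 1]
    - [0, 0, -0.85, 0.225, 0.075, -0.04, 1]
    - [0, 0, -1.0, 0.255, 0.085, -0.049, 1]
    - [0, 0, -1.05, 0.267, 0.089, -0.049, 1]
    - [0, 0, -1.05, 0.267, 0.089, -0.049, 1]

```text
time_s: 2.4
eef_pos: [490.0, 109.9, 279.9]
orientation: [[-0.972, 0.236, -0.001], [0.236, 0.972, -0.001], [0.001, -0.001, -1.0]]
contact_force: [-0.5, -0.2, -0.7]
gripper_width: 85.4
grasp_force: 0.0
```

>>> jog_arm:
  deltas:
    - [0, 0, 0, 0, 0, 0, 1]

```text
time_s: 2.52
eef_pos: [489.9, 109.2, 279.8]
orientation: [[-0.972, 0.237, -0.001], [0.237, 0.972, -0.001], [0.001, -0.001, -1.0]]
contact_force: [0.4, 0.9, -0.7]
gripper_width: 85.3
grasp_force: 0.0
```

```bash
python3 snap.py w2
```

```text
2.575 [489.93869999 109.24068342 279.8878985 ] [[-0.9717, 0.2364, -0.001], [0.2364, 0.9717, -0.0005], [0.0008, -0.0007, -1.0]] [ 5.2  1.4 -8.5 80.2 -0.  18.9] 85.56882362431777 [-0.0649202  -0.31353255 -0.40866384]
```

View pics/w2.png

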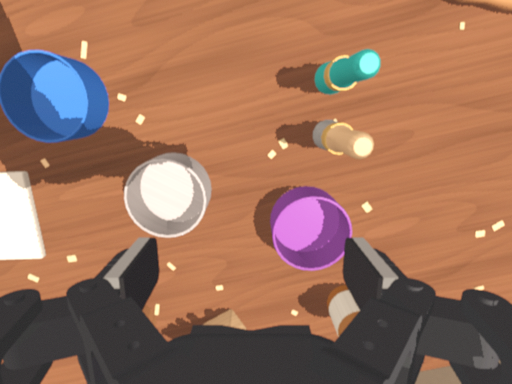

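The wrist view shows the brush top at (361,145) with bristles at (328,134), turquoise at (368,62), and the grey tin rim centred near (167,195). Now I'll compute positions from these.

```bash
cat > m.py <<'E'
from h import *
import json
J=lambda n:json.load(open(f'pics/{n}.json'))
def nadir(p):
    T=np.array(p['cam_to_world']);d=T[:3,:3].T@np.array([0,0,-1.]);return np.array([p['cx']+p['fx']*d[0]/-d[2],p['cy']-p['fy']*d[1]/-d[2]])
p=J('w2');im=cv2.imread('pics/w2.png');hsv=cv2.cvtColor(im,cv2.COLOR_BGR2HSV).astype(int);H,S,V=[hsv[...,i] for i in range(3)]
nd=nadir(p);print('nadir',nd)
w=np.zeros(S.shape,bool);w[145:242,118:216]=1
m=comp(w&(S<75)&(V>70),(165,190));c=max(cv2.findContours(m,0,1)[0],key=cv2.contourArea);hu=cv2.convexHull(c)
print('tin box',cv2.boundingRect(c))
mm=np.zeros_like(m);cv2.fillPoly(mm,[hu],1);cc=max(cv2.findContours(mm,0,1)[0],key=cv2.contourArea)[:,0]
cen=cc.mean(0);far=cc[((cc-cen)@(cen-nd))>0]
for z in(55,60,65):print('rim z',z,np.round(circ(onz(p,far,z)),1), 'all',np.round(circ(onz(p,cc,z)),1))
# brush
w[:]=0;w[122:162,334:378]=1
m=comp(w&(H>8)&(H<25)&(V>150)&(S<150),(361,145));ys,xs=np.nonzero(m);print('handle',xs.min(),xs.max(),ys.min(),ys.max())
(x,y),r=cv2.minEnclosingCircle(np.c_[xs,ys].astype(np.float32)[xs>350]);print('cap circ',x,y,r)
top=(361,145.5)
for z in(140,146,148):print('brush top z',z,onz(p,top,z)[0])
print('tri w2-scene',tri(top,(265.8,147.6+1.5),p,'scene'),'w2-side',tri(top,(275.5,211+1.5),p,'side'))
print('bristle end ~',onz(p,(327,134),20)[0])
# tile
for n,seed in(('w1',(215,215)),):
    p=J(n);c=np.array([[211,190],[297,237],[251,310],[167,270]]);
    P=onz(p,c,12);print('tile',np.round(P[:,:2],1).tolist(),P.mean(0),[round(np.linalg.norm(P[i]-P[i-1]),1) for i in range(4)])
    a=c.mean(0)
    print('tile height: tri with scene/side',tri(a,(136.5,262),p,'scene'),tri(a,(336,155.5),p,'side'))
E
python3 m.py
```

```text
nadir [250.55050862 108.76775974]
tin box (124, 153, 87, 85)
rim z 55 [515.  -16.1  55.9] all [512.4 -11.8  59.2]
rim z 60 [513.9 -14.4  55.2] all [511.3 -10.1  58.4]
rim z 65 [512.8 -12.6  54.5] all [510.3  -8.4  57.7]
handle 334 377 122 161
cap circ 364.0 141.5 23.436182022094727
brush top z 140 [489.19863817 226.80090331 140.        ]
brush top z 146 [488.02519983 224.8813885  146.        ]
brush top z 148 [487.63405371 224.24155023 148.        ]
tri w2-scene (array([489.53375982, 227.45042416, 145.30708635]), np.float64(5.092777449057947)) w2-side (array([487.58954508, 224.32207553, 147.66446814]), np.float64(0.2195673197577337))
bristle end ~ [485.52563783 221.26805723  20.        ]
tile [[440.4, -222.8], [571.7, -254.6], [543.3, -384.7], [409.4, -355.1]] [ 491.22950284 -304.30013846   12.        ] [np.float64(135.9), np.float64(135.1), np.float64(133.2), np.float64(137.1)]
tile height: tri with scene/side (array([ 490.84788235, -305.3214161 ,    4.88048093]), np.float64(0.33754631063526325)) (array([ 488.95383249, -304.99528743,    6.3892016 ]), np.float64(3.928383926964183))
```

Brush axis is about (487.5, 224.5) with its top at z 148. The tin is at (513.5,-14) with radius 55.2, and the tile centre is at (491,-304). All of these fit the given sizes. I'll move above the brush, then descend.

>>> jog_arm:
  deltas:
    - [0, 0, 0, 0.01, 0.035, 0.01, 1]
    - [0, 0, 0, 0.022, 0.08, 0.03, 1]
    - [0, 0, 0, 0.03, 0.112, 0.05, 1]
    - [0, 0, 0, 0.03, 0.112, 0.08, 1]
    - [0, 0, 0, 0.03, 0.112, 0.08, 1]

```text
time_s: 3.2
eef_pos: [484.9, 225.1, 197.6]
orientation: [[-0.972, 0.235, -0.006], [0.235, 0.972, -0.002], [0.005, -0.004, -1.0]]
contact_force: [-1.0, -1.1, 1.3]
gripper_width: 85.2
grasp_force: 0.0
```

```bash
python3 snap.py w3; python3 - <<'E'
from m import *
p=J('w3');R=np.array(manip.state()['orientation']);e=manip.state()['eef_pos']
print('delta tool',R.T@(np.array([487.5,224.8,101])-e))
for P in([487.5,224.5,148],[485.5,222,46]):
    T=np.array(p['cam_to_world']);c=T[:3,:3].T@(np.array(P)-T[:3,3]);print('expect px',p['cx']+p['fx']*c[0]/-c[2],p['cy']-p['fy']*c[1]/-c[2])
E
```

```text
3.25 [486.23862668 225.37347509 199.4561157 ] [[-0.972, 0.2351, -0.0028], [0.2351, 0.972, -0.0011], [0.0025, -0.0018, -1.0]] [ 18.    6.9 -12.2  71.1  -0.   31.6] 85.41370664188344 [ 0.03714934 -1.28354087  0.54022286]
nadir [250.55050862 108.76775974]
tin box (124, 153, 87, 85)
rim z 55 [515.  -16.1  55.9] all [512.4 -11.8  59.2]
rim z 60 [513.9 -14.4  55.2] all [511.3 -10.1  58.4]
rim z 65 [512.8 -12.6  54.5] all [510.3  -8.4  57.7]
handle 334 377 122 161
cap circ 364.0 141.5 23.436182022094727
brush top z 140 [489.19863817 226.80090331 140.        ]
brush top z 146 [488.02519983 224.8813885  146.        ]
brush top z 148 [487.63405371 224.24155023 148.        ]
tri w2-scene (array([489.53375982, 227.45042416, 145.30708635]), np.float64(5.092777449057947)) w2-side (array([487.58954508, 224.32207553, 147.66446814]), np.float64(0.2195673197577337))
bristle end ~ [485.52563783 221.26805723  20.        ]
tile [[440.4, -222.8], [571.7, -254.6], [543.3, -384.7], [409.4, -355.1]] [ 491.22950284 -304.30013846   12.        ] [np.float64(135.9), np.float64(135.1), np.float64(133.2), np.float64(137.1)]
tile height: tri with scene/side (array([ 490.84788235, -305.3214161 ,    4.88048093]), np.float64(0.33754631063526325)) (array([ 488.95383249, -304.99528743,    6.3892016 ]), np.float64(3.928383926964183))
delta tool [-1.60568062e+00 -8.64429588e-02  9.84527347e+01]
expect px 249.6568949249739 199.87317046263036
expect px 247.50806969099085 172.2804468956229
```

View pics/w3.png

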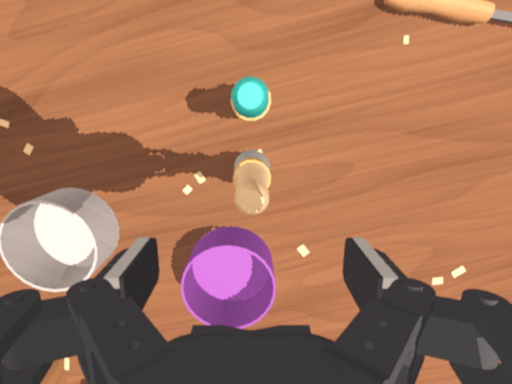

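The brush top shows at (252,200) against an expected (250,200), so it is centred between the fingers. I'll descend and grip.

>>> jog_arm:
  deltas:
    - [0, 0, 0, -0.001, 0.001, 0.03, 1]
    - [0, 0, 0, -0.001, 0.001, 0.06, 1]
    - [0, 0, 0, -0.001, 0.001, 0.085, 1]
    - [0, 0, 0, -0.001, 0.001, 0.098, 1]
    - [0, 0, 0, -0.001, 0.001, 0.099, 1]
    - [0, 0, 0, -0.001, 0.001, 0.099, 0.35]
    - [0, 0, 0, -0.001, 0.001, 0.099, 0.2]
    - [0, 0, 0, -0.001, 0.001, 0.099, 0.1]
  grip_force: 40

```text
time_s: 4.25
eef_pos: [488.9, 227.4, 102.2]
orientation: [[-0.972, 0.234, 0.001], [0.234, 0.972, 0.0], [-0.001, 0.001, -1.0]]
contact_force: [-1.0, -1.3, 1.0]
gripper_width: 32.1
grasp_force: 0.3
```

>>> jog_arm:
  deltas:
    - [0, 0, 0, 0, 0, 0, 0.1]
    - [0, 0, 0, 0, 0, 0, 0.1]
    - [0, 0, 0, 0, 0, 0, 0.1]
    - [0, 0, 0, 0, 0, 0, 0.1]
    - [0, 0, 0, 0, 0, 0, 0.1]
    - [0, 0, 0, 0, 0, 0, 0.1]

```text
time_s: 5.0
eef_pos: [489.1, 227.3, 102.3]
orientation: [[-0.972, 0.234, 0.002], [0.234, 0.972, 0.0], [-0.002, 0.001, -1.0]]
contact_force: [-0.1, -1.4, 6.0]
gripper_width: 24.8
grasp_force: 39.3
```

>>> jog_arm:
  deltas:
    - [0, 0, 0, 0, 0, -0.01, 0.1]
    - [0, 0, 0, 0, 0, -0.025, 0.1]
    - [0, 0, 0, 0, 0, -0.04, 0.1]
    - [0, 0, 0, 0, 0, -0.04, 0.1]
  grip_force: 50

```text
time_s: 5.5
eef_pos: [489.9, 227.8, 143.5]
orientation: [[-0.972, 0.234, 0.004], [0.234, 0.972, 0.001], [-0.003, 0.002, -1.0]]
contact_force: [0.2, 0.8, -0.8]
gripper_width: 24.2
grasp_force: 49.1
```

```bash
python3 - <<'E'
from h import *
s=manip.state();print(s['time_s'],s['eef_pos'],s['contact_force'],s['wrist_torque'],s['gripper_width'],s['grasp_force'])
a=manip.get_image('scene')[:,:,::-1];b=manip.get_image('side')[:,:,::-1]
cv2.imwrite('pics/sc1.png',a);cv2.imwrite('pics/si1.png',b)
A=cv2.resize(a[90:220,215:320],None,fx=3.5,fy=3.5,interpolation=3);B=cv2.resize(b[165:295,215:330],None,fx=3.5,fy=3.5,interpolation=3)
cv2.imwrite('pics/crop2.png',np.hstack([A,B]))
E
```

```text
5.5 [489.92635249 227.75681386 143.48622648] [ 0.20094493  0.8428158  -0.77641601] [-0.01645108 -0.01184989 -0.0239691 ] 24.15704764519186 49.13143680430949
```

View pics/crop2.png

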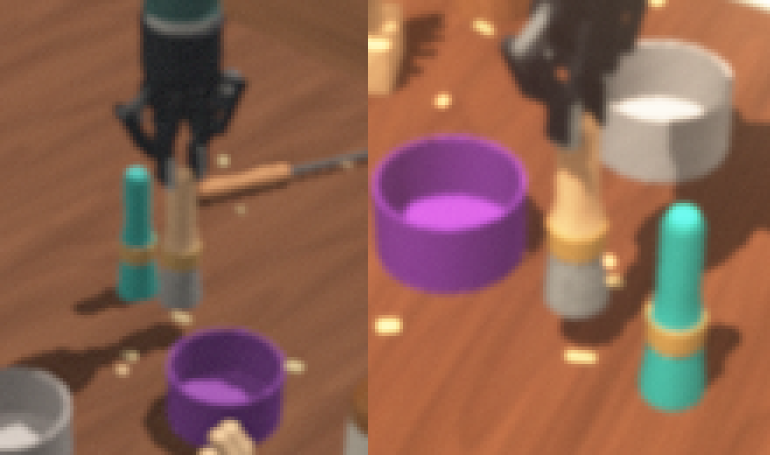

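The brush is held upright and lifted clear, with turquoise and purple untouched. Next is the carry over the tin.

>>> jog_arm:
  deltas:
    - [0, 0, 0, 0, 0, -0.03, 0.1]
    - [0, 0, 0, -0.005, -0.015, -0.065, 0.1]
    - [0, 0, 0, -0.018, -0.05, -0.078, 0.1]
    - [0, 0, 0, -0.035, -0.1, -0.078, 0.1]
    - [0, 0, 0, -0.053, -0.15, -0.078, 0.1]
    - [0, 0, 0, -0.07, -0.2, -0.078, 0.1]
    - [0, 0, 0, -0.079, -0.225, -0.078, 0.1]
    - [0, 0, 0, -0.081, -0.229, -0.078, 0.1]

```text
time_s: 6.6
eef_pos: [513.2, -15.8, 218.6]
orientation: [[-0.972, 0.236, -0.001], [0.236, 0.972, 0.0], [0.001, 0.0, -1.0]]
contact_force: [-0.2, 0.5, -1.4]
gripper_width: 24.0
grasp_force: 49.4
```

>>> jog_arm:
  deltas:
    - [0, 0, 0, 0, 0, 0, 0.1]
    - [0, 0, 0, 0, 0, 0, 0.1]

```text
time_s: 6.85
eef_pos: [513.3, -13.3, 219.2]
orientation: [[-0.973, 0.232, -0.001], [0.232, 0.973, 0.0], [0.001, 0.0, -1.0]]
contact_force: [-0.9, -0.2, -0.7]
gripper_width: 23.9
grasp_force: 49.4
```

```bash
python3 - <<'E'
from h import *
s=manip.state();print(s['time_s'],s['eef_pos'],s['contact_force'],s['joint_positions'],s['gripper_width'])
a=manip.get_image('scene')[:,:,::-1];b=manip.get_image('side')[:,:,::-1]
cv2.imwrite('pics/sc2.png',a);cv2.imwrite('pics/si2.png',b)
A=cv2.resize(a[110:240,165:270],None,fx=3.5,fy=3.5,interpolation=3);B=cv2.resize(b[90:220,245:360],None,fx=3.5,fy=3.5,interpolation=3)
cv2.imwrite('pics/crop3.png',np.hstack([A,B]))
E
```

```text
6.85 [513.25403209 -13.30440769 219.15673457] [-0.89863239 -0.2198545  -0.71092372] [-8.71625667e+00  3.84020574e+00 -1.31249552e+01  7.30761863e+01
  2.25633697e-02  4.71303258e+00] 23.913023058640952
```

View pics/crop3.png

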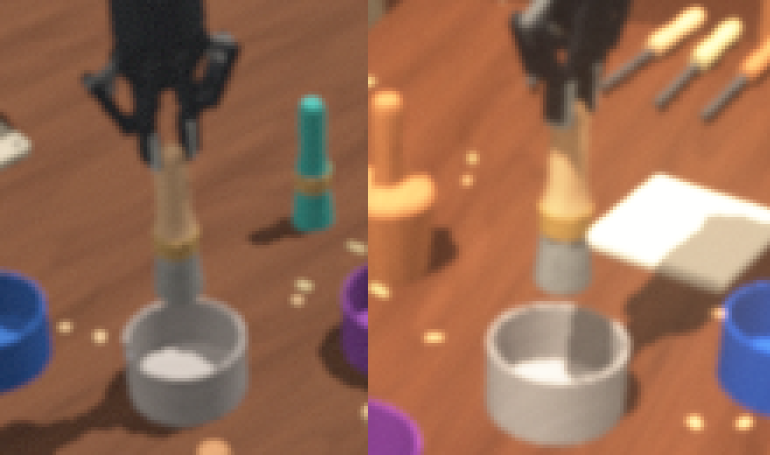

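The brush hangs upright over the tin in both views, with its bristle end at scene (216,196) and side (301,171). I'll check its height by triangulation.

```bash
python3 -c "
from h import *
print(tri((216.4,195.0),(300.7,171.0)))"
```

```text
(array([514.97951612, -16.67043816, 107.4295921 ]), np.float64(8.872351935953803))
```

>>> jog_arm:
  deltas:
    - [0, 0, 0, 0, 0, 0.02, 0.1]
    - [0, 0, 0, 0, 0, 0.045, 0.1]
    - [0, 0, 0, 0, 0, 0.065, 0.1]
    - [0, 0, 0, 0, 0, 0.08, 0.1]
    - [0, 0, 0, 0, 0, 0.09, 0.1]
    - [0, 0, 0, 0, 0, 0.096, 0.1]
    - [0, 0, 0, 0, 0, 0.096, 0.1]
    - [0, 0, 0, 0, 0, 0.096, 0.1]

```text
time_s: 7.95
eef_pos: [514.2, -14.5, 124.0]
orientation: [[-0.972, 0.234, 0.001], [0.234, 0.972, -0.0], [-0.001, 0.0, -1.0]]
contact_force: [-0.1, -0.6, -0.2]
gripper_width: 24.3
grasp_force: 49.4
```

>>> jog_arm:
  deltas:
    - [0, 0, 0, 0, 0, -0.02, 0.1]
    - [0, 0, 0, 0, 0, -0.055, 0.1]
    - [0, 0, 0, 0, 0, -0.09, 0.1]
    - [0, 0, 0, -0.002, -0.015, -0.1, 0.1]
    - [0, 0, 0, -0.009, -0.06, -0.1, 0.1]
    - [0, 0, 0, -0.017, -0.11, -0.1, 0.1]
    - [0, 0, 0, -0.025, -0.16, -0.1, 0.1]
    - [0, 0, 0, -0.033, -0.21, -0.1, 0.1]

```text
time_s: 8.95
eef_pos: [495.4, -228.6, 222.4]
orientation: [[-0.972, 0.234, -0.001], [0.234, 0.972, 0.0], [0.001, -0.0, -1.0]]
contact_force: [1.1, 0.3, -1.6]
gripper_width: 24.2
grasp_force: 49.5
```

```bash
python3 -c "
from h import *
s=manip.state();print(s['eef_pos'],s['time_s'],s['gripper_width'],np.array(s['orientation']).T@(np.array([491,-304.5,130])-s['eef_pos']))"
```

```text
[ 495.43510347 -228.55487279  222.40146193] 8.95 24.222170210981247 [-13.57222203 -74.87177817  92.38708935]
```

>>> jog_arm:
  deltas:
    - [0, 0, 0, -0.007, -0.04, 0, 0.1]
    - [0, 0, 0, -0.012, -0.065, 0.01, 0.1]
    - [0, 0, 0, -0.014, -0.077, 0.03, 0.1]
    - [0, 0, 0, -0.014, -0.077, 0.055, 0.1]
    - [0, 0, 0, -0.014, -0.077, 0.075, 0.1]
    - [0, 0, 0, -0.014, -0.077, 0.088, 0.1]
    - [0, 0, 0, -0.014, -0.077, 0.092, 0.1]
    - [0, 0, 0, -0.014, -0.077, 0.092, 0.1]

```text
time_s: 9.95
eef_pos: [492.2, -304.6, 131.5]
orientation: [[-0.972, 0.234, 0.0], [0.234, 0.972, -0.0], [-0.0, -0.0, -1.0]]
contact_force: [0.8, -0.1, -1.1]
gripper_width: 23.7
grasp_force: 49.5
```

```bash
python3 - <<'E'
from h import *
s=manip.state();print(s['time_s'],s['eef_pos'],s['contact_force'],s['gripper_width'])
a=manip.get_image('scene')[:,:,::-1];b=manip.get_image('side')[:,:,::-1]
A=cv2.resize(a[180:310,85:190],None,fx=3.5,fy=3.5,interpolation=3);B=cv2.resize(b[70:200,280:395],None,fx=3.5,fy=3.5,interpolation=3)
cv2.imwrite('pics/crop4.png',np.hstack([A,B]))
E
```

```text
9.95 [ 492.22392229 -304.64264413  131.4952523 ] [ 0.84897303 -0.08537747 -1.13919536] 23.70343773266578
```

View pics/crop4.png

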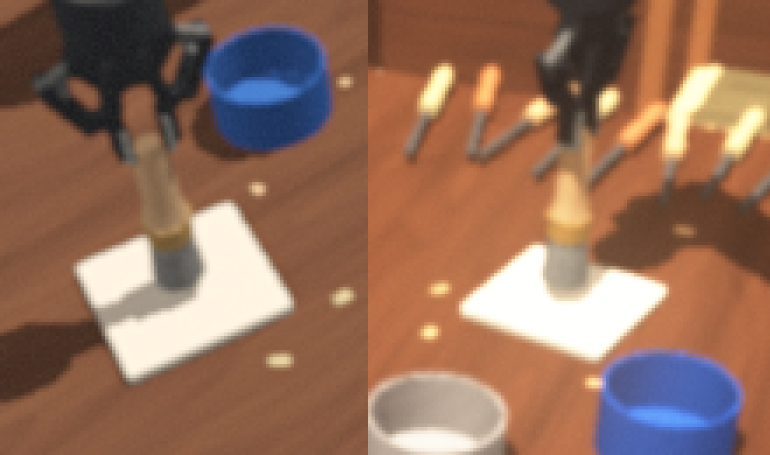

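The brush is upright over the tile. Its bristle end is at about crop (178,285) in the scene view and (566,290) in the side view, a little above the tile and well inside it. I'll lower it slowly, watching the force.

>>> jog_arm:
  deltas:
    - [0, 0, 0, 0, 0, 0.003, 0.1]
    - [0, 0, 0, 0, 0, 0.006, 0.1]
    - [0, 0, 0, 0, 0, 0.009, 0.1]
    - [0, 0, 0, 0, 0, 0.012, 0.1]
    - [0, 0, 0, 0, 0, 0.014, 0.1]
    - [0, 0, 0, 0, 0, 0.014, 0.1]
    - [0, 0, 0, 0, 0, 0.014, 0.1]
  grip_force: 30

```text
time_s: 10.92
eef_pos: [492.3, -304.5, 117.5]
orientation: [[-0.972, 0.234, 0.0], [0.234, 0.972, -0.0], [-0.0, -0.0, -1.0]]
contact_force: [0.1, -0.3, -1.2]
gripper_width: 24.1
grasp_force: 49.5
```

>>> jog_arm:
  deltas:
    - [0, 0, 0, 0, 0, 0.001, 0.1]
    - [0, 0, 0, 0, 0, 0.002, 0.1]
    - [0, 0, 0, 0, 0, 0.002, 0.1]
    - [0, 0, 0, 0, 0, 0.002, 0.1]

```text
time_s: 11.42
eef_pos: [492.2, -304.4, 115.4]
orientation: [[-0.972, 0.234, -0.0], [0.234, 0.972, 0.0], [0.0, 0.0, -1.0]]
contact_force: [-0.5, -0.7, -1.1]
gripper_width: 24.1
grasp_force: 49.5
```

>>> jog_arm:
  deltas:
    - [0, 0, 0, 0, 0, 0.0005, 0.1]
    - [0, 0, 0, 0, 0, 0.001, 0.1]
    - [0, 0, 0, 0, 0, 0.001, 0.1]

```text
time_s: 11.8
eef_pos: [492.3, -304.5, 114.6]
orientation: [[-0.972, 0.234, 0.0], [0.234, 0.972, -0.0], [-0.0, -0.0, -1.0]]
contact_force: [0.0, -0.6, -1.1]
gripper_width: 24.2
grasp_force: 49.6
```

>>> jog_arm:
  deltas:
    - [0, 0, 0, 0, 0, 0.0005, 0.1]
    - [0, 0, 0, 0, 0, 0.001, 0.1]
    - [0, 0, 0, 0, 0, 0.001, 0.1]

```text
time_s: 12.18
eef_pos: [492.9, -305.0, 114.4]
orientation: [[-0.972, 0.234, 0.001], [0.234, 0.972, -0.001], [-0.002, -0.001, -1.0]]
contact_force: [0.1, -0.2, 5.6]
gripper_width: 23.9
grasp_force: 50.3
```

>>> jog_arm:
  deltas:
    - [0, 0, 0, 0, 0, 0.0005, 0.1]
    - [0, 0, 0, 0, 0, 0.0005, 0.1]

```text
time_s: 12.42
eef_pos: [493.1, -305.3, 114.3]
orientation: [[-0.972, 0.234, 0.002], [0.234, 0.972, -0.002], [-0.002, -0.001, -1.0]]
contact_force: [-0.3, -0.9, 7.6]
gripper_width: 24.1
grasp_force: 50.5
```

Contact shows at 114.3, about 7 N up. I'll ease off, open slowly, then rise.

>>> jog_arm:
  deltas:
    - [0, 0, 0, 0, 0, -0.001, 0.1]
    - [0, 0, 0, 0, 0, -0.001, 0.35]
    - [0, 0, 0, 0, 0, -0.001, 0.5]
    - [0, 0, 0, 0, 0, -0.001, 0.7]
    - [0, 0, 0, 0, 0, -0.001, 0.9]
    - [0, 0, 0, 0, 0, -0.001, 1]
    - [0, 0, 0, 0, 0, -0.001, 1]
    - [0, 0, 0, 0, 0, -0.001, 1]

```text
time_s: 13.42
eef_pos: [492.3, -304.4, 113.9]
orientation: [[-0.972, 0.234, 0.0], [0.234, 0.972, 0.0], [-0.0, 0.0, -1.0]]
contact_force: [-0.3, -0.2, -0.5]
gripper_width: 85.6
grasp_force: 0.0
```

>>> jog_arm:
  deltas:
    - [0, 0, 0, 0, 0, 0, 1]
    - [0, 0, 0, 0, 0, -0.02, 1]
    - [0, 0, 0, 0, 0, -0.045, 1]
    - [0, 0, 0, 0, 0, -0.08, 1]
    - [0, 0, 0, 0, 0, -0.11, 1]
    - [0, 0, 0, 0, 0, -0.13, 1]
    - [0, 0, 0, 0, 0, -0.13, 1]
    - [0, 0, 0, 0, 0, -0.13, 1]

```text
time_s: 14.42
eef_pos: [491.7, -304.1, 242.8]
orientation: [[-0.972, 0.234, -0.001], [0.234, 0.972, 0.001], [0.001, 0.001, -1.0]]
contact_force: [-1.1, -0.2, 0.6]
gripper_width: 85.4
grasp_force: 0.0
```

```bash
python3 - <<'E'
from h import *
s=manip.state();print(s['time_s'],s['eef_pos'],s['contact_force'],s['gripper_width'])
a=manip.get_image('scene')[:,:,::-1];b=manip.get_image('side')[:,:,::-1]
A=cv2.resize(a[120:300,80:290],None,fx=1.9,fy=1.9,interpolation=3);B=cv2.resize(b[110:290,200:400],None,fx=1.9,fy=1.9,interpolation=3)
cv2.imwrite('pics/crop5.png',np.hstack([A,B]))
E
```

```text
14.425 [ 491.74037022 -304.05835821  242.84993449] [-1.11067839 -0.15141649  0.63985807] 85.3551595093205
```

View pics/crop5.png

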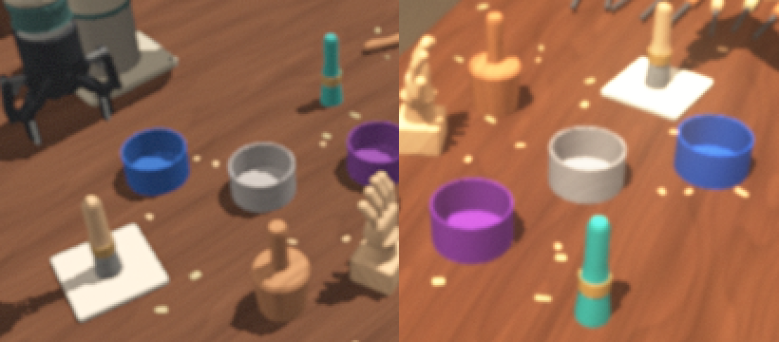

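The brush stands upright in the middle of the tile (crop (105,240) and (659,50)). The tin and bystanders are in place, and the gripper is clear.

```bash
python3 -c "
from rig import manip
print(manip.sign_off())"
```

```text
the job is handed in; nothing more can be done
None
```

The brush was dipped about 38 mm below the tin's rim (worked out from the arm's height), then set down upright in the middle of the white tile and released; the job was handed in at about 14.5 s, with nothing else seen to have moved.

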